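Hold a washed pump guard in its hinge for the pin

TASK

The roller guard of the bench pump has been washed and stands in the wire draining rack: it is the tall framed window with a thick grip tab on top and a single hinge knuckle in the middle of its lower edge. Lift it out and bring it upright in front of the pump head, with its knuckle between the pump's two hinge knuckles so that the pin holes of all three line up in one straight bore. Keep holding it there, still, with its weight in your grip and not pressed against the pump, so that I can push the hinge pin through; you finish while still holding it, and leave everything else as it stands.

Things in the scene. Friction and masses are not known exactly. Their poses are not given: they have to be found in the camera images.
- guard: The roller guard to fit: flat upright panel, black frame round a clear window, 130 mm wide (y), 8 mm thick (x), 0.2 to 0.33 kg. Origin: middle of its knuckle's bore, z up the panel, y along the bore. Above the origin: frame's lower edge 13.5 mm, upper edge 130, grip tab's top 165. Front and back alike: fits either way round. Stands in one of the rack's three places, may lean up to 0.1 rad.
- guard_bore (a point): Middle of the guard's knuckle bore (the guard's origin; axes as the guard's). The knuckle is a steel barrel 30 mm long, 15 mm outside, 9 mm bore, in the middle under the panel, joined to it by a 3 mm thick neck as long as the barrel. In the rack it hangs free between the rails, about 22.5 mm above the table.
- guard_tab (a point): Middle of the guard's grip tab, a black block 14 mm thick (guard x), 70 mm long (guard y), 35 mm tall on top of the frame, 147.5 mm above the guard's origin; its top is 17.5 mm above this point. Grip it here across its 14 mm.
- pump_bore (a point): Middle of the pump's hinge axis, 35 mm above the table, where the middle of the guard's bore must come; y along the axis (level), z up, x to the pump's front, roughly away from the robot. Steel knuckles 25 mm long, 15 mm outside, 9 mm bore stand either side of a 35 mm gap, open above. Bores in line, the guard's frame is 6 mm above their tops and nothing carries it. The pin is 5 mm thick.
- pump: The pump, fixed: white drive box with blue front, black pump head with white rollers. Origin on the table under the middle of the hinge axis, x to its front. In its frame: hinge leaf at x -19 mm; head x -85 to -22, 118 mm wide, 150 high; drive box x -280 to -85, 200 mm wide, 160 high; base plate 6 mm thick, x -285 to +15, 210 mm wide.
- rack: Wire draining rack, fixed, 236 mm long (x), 106 mm wide. Origin on the table under its centre; three places at x -80, 0 and +80 mm, each for an upright panel that spans its y. Rails along x at y -50 and +50 mm, tops 36 mm high, carry the panels' lower edges; pairs of upright wires 11 mm apart, flaring at the top, reach 91 mm high.
- other_guard: Bystander in the rack: the guard of another pump, 118 mm wide, lower, without a grip tab, two knuckles under it. Origin in the middle of its hinge axis; its top is 106 mm above that, about 130 mm above the table.
- blank: Bystander in the rack: a plain aluminium plate, 122 mm wide, 85 mm tall, 7 mm thick, no knuckle. Origin in the middle of its lower edge.
- pin: Bystander: the hinge pin, a steel rod 105 mm long, 5 mm thick with a short cross bar, lying on the table. Origin at its middle, on the table. It stays where it is.
- bottle_a: Bystander: glass bottle with red cap, 70 mm across, 140 mm tall. Origin under its middle.
- bottle_b: Bystander: small glass bottle with red cap, 50 mm across, 100 mm tall, between rack and pump. Origin under its middle.
- beaker: Bystander: clear plastic beaker, 68 mm across, 90 mm tall. Origin under its middle.
- driver: Bystander: screwdriver, 170 mm long, lying on the table. Origin under its middle.
There are look-alikes about, which are no part of the job. Leave any red or yellow look-alike of the guard alone.

How it is judged (in metres and radians):
On the way, in this order (a step that is already met when the one before it is completed fails the run):
1. the guard is lifted clear out of the rack in the gripper (z of guard_bore in the frame of rack above 0.1 m and contact force between the fingers and guard above 2 N), for 0.1 s.
2. the guard's knuckle is between the pump's knuckles with the bores in line (x of guard_bore in the frame of pump_bore between -0.0025 and 0.0025 m and z of guard_bore in the frame of pump_bore between -0.0025 and 0.0025 m and y of guard_bore in the frame of pump_bore between -0.0035 and 0.0035 m and angle between the y axis of guard and the y axis of pump_bore, either way round below 0.06 rad and angle between the z axis of guard and the z axis of pump_bore, either way round below 0.1 rad and contact force between the fingers and guard above 2 N), for 0.3 s.
At the end, for the whole second after the job is handed in: Guard still gripped and at rest, knuckle between the pump's knuckles: its bore's middle within 2.5 mm of the hinge axis in height and front-back and 3.5 mm along it, bore parallel within 0.06 rad, panel upright within 0.1 rad, touching the pump with under 4 N (all of step 2 and contact force between guard and pump below 4 N and linear speed of guard below 0.01 m/s and angular speed of guard below 0.1 rad/s); the arm keeps its last pose, push and grip.
It fails at once if another thing is shifted by more than 30 mm or knocked over (distance of any of pin, other_guard, blank, bottle_a, bottle_b, beaker, driver from where it was at the start of the episode above 0.03 m or angle between any of pin, other_guard, blank, bottle_a, bottle_b, beaker, driver's own z axis and vertical above 0.4 rad).
It also fails if it takes over 40 s, if anything falls off the work surface, if the arm or the gripper's body presses on something with over 40 N, if the wrist force passes 120 N, or if a joint passes its speed limit or range.

ROBOT

A 6-joint arm with a two-finger parallel gripper is mounted at the origin on the work surface. World frame = base frame: x ahead of the robot, y to its left, z up, the work surface at z = 0. Lengths are in mm, angles in degrees, forces in N, time in s.
With the tool pointing down it reaches from about 400 to 925 mm from the base axis. Payload 3.4 kg.
Tool frame: the origin (TCP) lies at the very end of the fingers, on their centre line; the grasp point (between the pads) lies 19 mm behind it; x points along the fingers, y is the direction in which the jaws open and shut, and the axes are right-handed (so a half turn about x gives the same grasp; the last joint's range is limited). The gripper opens to 85 mm and grips with 20 to 120 N. Pads are 22 mm wide; open, the fingers measure 114 mm over their backs; the gripper's body (76 mm by 85 mm) begins 54 mm behind the grasp point. The pads swing forward as they close: fully open they stand 13 mm farther back than shut.
Start: joints at [-69.414, 17.578, 86.31, -0, 76.112, -4.211], TCP at [241.141, -521.998, 231.305] pointing down, gripper open.
Joint ranges: [-179.03, 179.03], [-60, 130.46], [8.19, 133.38], [-81.62, 261.62], [5.75, 156.47], [-153.77, 153.77]. Speed limits (degrees/s): [147.25, 147.25, 180, 180, 180, 180].

INTERFACE

Orientations are given as a 3x3 rotation matrix whose columns are the frame's x, y, z axes.
In Python, from rig import env, camera, job, models gives the robot as it stands.
- The arm moves only by the shell command python3 -m jog 'ROWS' [OPENING]. ROWS is a JSON object of lists of equal length, an entry for each row: "linear": the shift along the tool's x, y, z in m, a list of three; "roll": the turn about the tool's x in rad. A call has 1 to 20 rows; each row shifts and turns the commanded pose from where the row before left it, along the tool's axes as they then stand; what a row does not reach is not made up. A row lasts 1/8 s, in which the tool goes at most 62.5 mm and 10.7 degrees, less where a joint would pass 70% of its speed; a pose out of reach is approached as far as the arm can. A call is refused whole if a number of a shift passes 0.0625 or a number of a turn 0.188, either way. A call with a gripper value outside its range is refused whole. OPENING is the finger opening in m, from 0 to 0.0854, set as the call begins (- or left out, the last holds). The fingers move at their own pace and stop on an object; the grip force is fixed at half the most. Time passes only in rows, so rows that do not move let the fingers close. It gives the time, the measured TCP pose, the force and the opening at its end, in the units of the state.
- env.get_state(): the state, without advancing time (a new reading comes with each control period).
- camera(name): name is "scene" or "top"; returns a dict with "image" (384x512x3 uint8, blue, green, red), "z_map" (384x512 float32, mm along the optical axis (not along the pixel's ray), 0 where there is no reading), "intrinsics" (3x3 intrinsics, pixels), "k1" (the pictures are not rectified: a ray, as slopes to the right and down, at radius r is drawn at 1 + k1 r^2 times it, then the intrinsics apply), "R" (3x3) and "t" (3): a world point X has camera coordinates R X + t. Camera axes: x right, y down, z forward; pixel columns grow to the right and rows downward; lengths in mm; the calibration is good to about 2 mm. A picture is of the moment at which its call begins.
- job.sign_off(): hands the job in, once; it reports no verdict.
Trained networks look in a picture, given as the dict that the camera call returned (one of the last four; its "shot" number tells which), for a name from the list of things; names that differ only in an ending like _2 or _b are one class to them, and where a whole thing is asked for, a point or a joint stands for the part that bears it (a point fixed in the world has none). Each returns a list of dicts, best first, with "p" (0 to 1); they miss things now and then, are a little off and sometimes report something else, mostly with a low value. They report only what shows in the picture. A call takes as long as a camera call. They do not tell look-alikes from the thing itself.
- models.find_in(label, picture): "extent" ([left, top, width, height] in pixels, round what is visible of it).
- models.silhouettes(label, picture): "pixels" (384x512 bool, what is visible of it) and "extent" ([left, top, width, height] in pixels, round what is visible of it).
- models.mark_of(label, picture): "point" ([column, row] in pixels: a listed point, or the origin of a listed thing).
The state is a dict: "time": time; "joint_positions": joint angles; "joint_velocities": joint speeds; "tau": joint torques, N m; "ee_pos": TCP position; "tcp_rot": TCP orientation; "wrist_force": force on the tool from outside, world axes, zero at the start; "torque": the same for the moment, N m; "opening": finger opening in mm.
Only numpy, scipy, OpenCV 4.12 (cv2) and the standard library are available. Lean on these libraries where they do the work, as an engineer would, in place of code of your own. Each camera call takes 0.05 s, during which the arm holds its last target.

## Working session

There is one attempt and no reset: what is moved stays moved. The work goes in short steps, Python scripts to look and compute and a shell command to move; the robot and the scene stay as the last step left them, time stands still between calls to the robot, and variables do not carry over. Pictures are saved under pics/ and viewed, and the job is handed in when it is done.

```bash
mkdir -p pics; ls
python3 - <<'E'
from rig import env,camera,job,models
import cv2,numpy as np,pickle
s=env.get_state()
for k,v in s.items(): print(k,np.round(v,3).tolist())
for n in("scene","top"):
    c=camera(n); cv2.imwrite(f"pics/{n}0.png",c["image"]); pickle.dump(c,open(f"{n}0.pkl","wb"))
    print(n,c["intrinsics"],c["k1"],c["R"],c["t"])
    for l in ["guard","guard_tab","guard_bore","pump_bore","pump","rack","other_guard","blank","bottle_b","bottle_a","pin","beaker"]:
        print(l,[(np.round(d["point"]).tolist(),round(d["p"],2)) for d in models.mark_of(l,c)][:4])
E
```

```text
pics
time 0.0
joint_positions [-69.414, 17.622, 86.382, -0.0, 76.111, -4.21]
joint_velocities [-0.056, -0.087, 0.091, -0.031, 0.034, -0.018]
tau [0.001, -45.755, -25.191, 0.0, 0.013, -0.0]
ee_pos [240.897, -521.356, 230.398]
tcp_rot [[-0.001, 0.419, -0.908], [0.002, -0.908, -0.419], [-1.0, -0.002, -0.0]]
wrist_force [-0.152, 0.1, -0.08]
torque [-0.015, -0.035, -0.028]
opening 85.131
scene [[388.68925029   0.         263.45265131]
 [  0.         388.68925029 191.71701931]
 [  0.           0.           1.        ]] -0.11563050386481188 [[ 0.79005097  0.61266975 -0.02133663]
 [ 0.32696648 -0.4505606  -0.83071539]
 [-0.51856763  0.64933114 -0.55628831]] [-325.71088125 -130.93158384 1492.20767021]
guard [([285.0, 193.0], 0.97), ([213.0, 204.0], 0.92), ([231.0, 264.0], 0.58), ([345.0, 174.0], 0.55)]
guard_tab [([232.0, 218.0], 0.68), ([286.0, 155.0], 0.64)]
guard_bore [([208.0, 205.0], 0.85), ([234.0, 265.0], 0.7), ([285.0, 196.0], 0.64)]
pump_bore [([343.0, 172.0], 0.78)]
pump [([344.0, 178.0], 0.75), ([290.0, 228.0], 0.7)]
rack [([214.0, 256.0], 0.58)]
other_guard [([192.0, 240.0], 0.94)
[... 502 characters left out ...]
] [-135.90491315  552.07102814  957.51276178]
guard [([262.0, 278.0], 0.96), ([188.0, 213.0], 0.93), ([331.0, 181.0], 0.67)]
guard_tab [([182.0, 209.0], 0.96), ([349.0, 168.0], 0.71), ([264.0, 288.0], 0.7)]
guard_bore [([260.0, 275.0], 0.96), ([330.0, 177.0], 0.85), ([192.0, 213.0], 0.65)]
pump_bore [([112.0, 166.0], 0.6)]
pump [([117.0, 171.0], 0.59), ([345.0, 170.0], 0.57)]
rack [([330.0, 239.0], 0.21)]
other_guard [([327.0, 238.0], 0.78)]
blank [([331.0, 211.0], 0.73), ([386.0, 195.0], 0.69)]
bottle_b [([285.0, 121.0], 0.92), ([244.0, 222.0], 0.66)]
bottle_a [([285.0, 121.0], 0.92), ([244.0, 222.0], 0.66)]
pin [([345.0, 169.0], 0.73), ([216.0, 117.0], 0.41)]
beaker [([242.0, 166.0], 0.9)]
```

View pics/scene0.png

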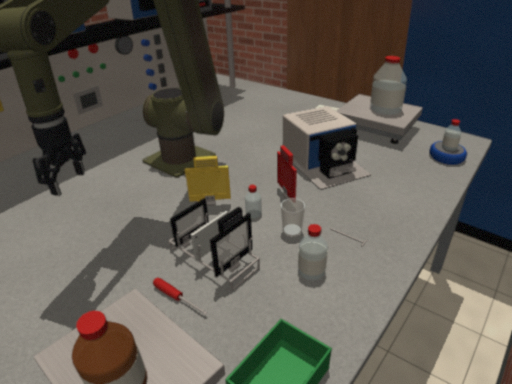

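View pics/top0.png

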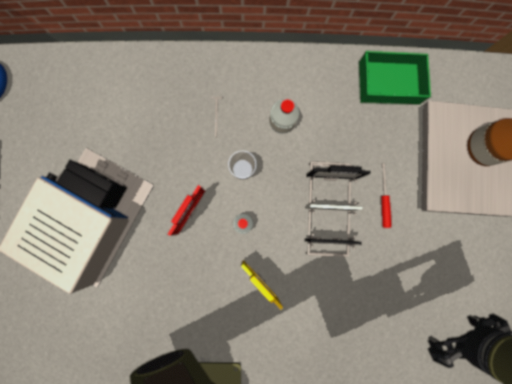

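```bash
cat > h.py <<'E'
import numpy as np,cv2,pickle
def rays(c,uv):
    K=c["intrinsics"];uv=np.atleast_2d(np.asarray(uv,float))
    return cv2.undistortPoints(uv.reshape(-1,1,2),K,np.array([c["k1"],0,0,0,0.]),).reshape(-1,2)
def pts(c,mask):
    v,u=np.nonzero(mask&(c["z_map"]>0));z=c["z_map"][v,u]
    r=rays(c,np.c_[u,v]);P=np.c_[r*z[:,None],z]
    return (P-c["t"])@c["R"],np.c_[u,v]
def proj(c,X):
    p=(np.atleast_2d(X)@c["R"].T+c["t"]);s=p[:,:2]/p[:,2:]
    s=s*(1+c["k1"]*(s**2).sum(1,keepdims=True));K=c["intrinsics"]
    return s*[K[0,0],K[1,1]]+[K[0,2],K[1,2]]
def onplane(c,uv,z):
    r=rays(c,uv);d=np.c_[r,np.ones(len(r))]@c["R"];o=-c["R"].T@c["t"]
    return o+d*((z-o[2])/d[:,2])[:,None]
E
python3 - <<'E'
from h import *
s=pickle.load(open("scene0.pkl","rb"));t=pickle.load(open("top0.pkl","rb"))
def crop(c,x,y,w,h,f):return cv2.resize(c["image"][y:y+h,x:x+w],None,fx=f,fy=f,interpolation=cv2.INTER_CUBIC)
a=crop(s,160,140,130,150,4);cv2.imwrite("pics/c1.png",a)
cv2.imwrite("pics/c2.png",crop(t,295,150,90,110,5))
cv2.imwrite("pics/c3.png",crop(t,0,130,165,170,3))
cv2.imwrite("pics/c4.png",crop(s,270,95,110,100,5))
from collections import Counter
for n,c in(("s",s),("t",t)):
    P,uv=pts(c,np.ones((384,512),bool)); print(n,len(P))
    # guard tab region: z 165-185+22
    for zz in (60,100,130,150,160,170,180,190,200):
        pass
    m=(abs(P[:,0]-650)<250)&(P[:,2]>60)&(P[:,2]<260)
    np.save(f"P{n}.npy",np.c_[P,uv])
    tt={"t":(300,160,375,185),"s":(208,200,258,280)}[n]
    k=(uv[:,0]>tt[0])&(uv[:,0]<tt[2])&(uv[:,1]>tt[1])&(uv[:,1]<tt[3])&(P[:,2]>50)
    Q=P[k];print(len(Q),Q.min(0),Q.max(0))
    H=Q[Q[:,2]>155];print("tab",len(H),H.mean(0),H.min(0),H.max(0))
E
```

```text
s 195843
2064 [ 443.18557575 -394.34560039   50.01999274] [ 590.67744974 -111.27935857  188.97193319]
tab 374 [ 578.37642213 -332.12052847  174.90181677] [ 565.90524378 -363.47951632  155.07250734] [ 583.92351852 -292.91586556  188.97193319]
t 195817
692 [ 556.39815686 -389.81618016   50.24049444] [ 591.43420502 -259.98924934  191.32062027]
tab 273 [ 571.65465688 -322.66750699  182.49076217] [ 564.57025197 -387.60781634  155.02483945] [ 581.35802796 -263.5662999   191.32062027]
```

View pics/c1.png

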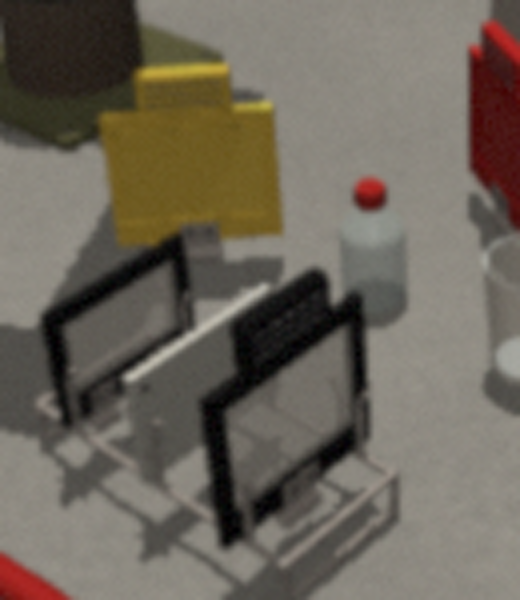

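View pics/c2.png

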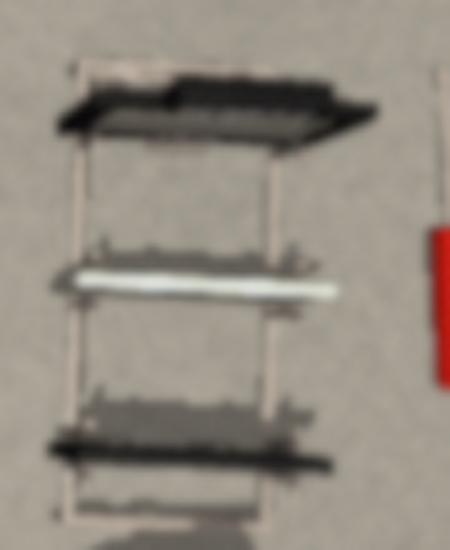

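View pics/c3.png

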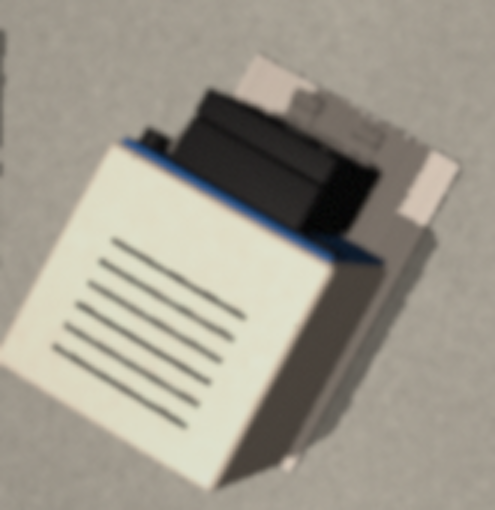

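View pics/c4.png

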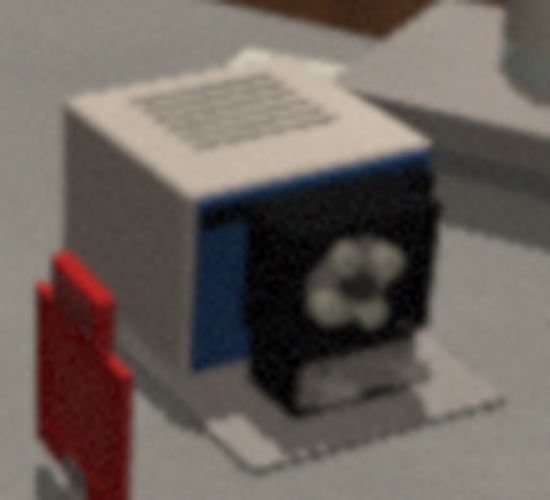

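Run:
```python
from h import *
s=pickle.load(open("scene0.pkl","rb"));t=pickle.load(open("top0.pkl","rb"))
for n in "st":
    A=np.load(f"P{n}.npy");P=A[:,:3]
    k=(abs(P[:,2])<15)&(P[:,0]>300)&(P[:,0]<800)&(abs(P[:,1])<500)
    print(n,"table",np.median(P[k,2]),P[k,2].std())
    # pump: everything z>20 in region
    k=(P[:,2]>140)&(P[:,2]<200)&(P[:,0]>100)&(P[:,0]<700)&(P[:,1]>60)&(P[:,1]<600)
    Q=P[k];
    h=np.histogram(Q[:,2],bins=np.arange(140,200,2));print(list(zip(h[1][:-1],h[0])))
    K=(abs(Q[:,2]-160)<4)
    r=cv2.minAreaRect(Q[K][:,:2].astype(np.float32));print(r)
    print("plane z",np.median(Q[K][:,2]),K.sum())
```

```text
s table -0.9708313820502347 2.5334608412703408
[(np.int64(140), np.int64(43)), (np.int64(142), np.int64(55)), (np.int64(144), np.int64(93)), (np.int64(146), np.int64(209)), (np.int64(148), np.int64(109)), (np.int64(150), np.int64(61)), (np.int64(152), np.int64(61)), (np.int64(154), np.int64(220)), (np.int64(156), np.int64(648)), (np.int64(158), np.int64(282)), (np.int64(160), np.int64(28)), (np.int64(162), np.int64(8)), (np.int64(164), np.int64(1)), (np.int64(166), np.int64(4)), (np.int64(168), np.int64(2)), (np.int64(170), np.int64(4)), (np.int64(172), np.int64(4)), (np.int64(174), np.int64(4)), (np.int64(176), np.int64(2)), (np.int64(178), np.int64(4)), (np.int64(180), np.int64(2)), (np.int64(182), np.int64(5)), (np.int64(184), np.int64(5)), (np.int64(186), np.int64(2)), (np.int64(188), np.int64(4)), (np.int64(190), np.int64(3)), (np.int64(192), np.int64(5)), (np.int64(194), np.int64(2)), (np.int64(196), np.int64(5))]
((353.0313720703125, 211.40948486328125), (462.9705810546875, 211.90719604492188), 53.46723937988281)
plane z 157.42768884344963 966
t table 0.05481771727176188 2.240
[... 343 characters left out ...]
160), np.int64(2763)), (np.int64(162), np.int64(522)), (np.int64(164), np.int64(25)), (np.int64(166), np.int64(7)), (np.int64(168), np.int64(5)), (np.int64(170), np.int64(5)), (np.int64(172), np.int64(8)), (np.int64(174), np.int64(5)), (np.int64(176), np.int64(6)), (np.int64(178), np.int64(7)), (np.int64(180), np.int64(7)), (np.int64(182), np.int64(6)), (np.int64(184), np.int64(6)), (np.int64(186), np.int64(8)), (np.int64(188), np.int64(8)), (np.int64(190), np.int64(7)), (np.int64(192), np.int64(8)), (np.int64(194), np.int64(8)), (np.int64(196), np.int64(7))]
((352.1390380859375, 214.74061584472656), (464.8480224609375, 214.59605407714844), 53.640586853027344)
plane z 159.81271665492125 7233
```

```bash
cat > pumpfit.py <<'E'
from h import *
from scipy.optimize import least_squares
boxes=[((-280,-100,6),(-85,100,160)),((-85,-59,6),(-22,59,150)),((-285,-105,0),(15,105,6))]
def sdf(p):
    ds=[]
    for a,b in boxes:
        a=np.array(a);b=np.array(b);q=abs(p-(a+b)/2)-(b-a)/2
        ds.append(np.linalg.norm(np.maximum(q,0),axis=1)+np.minimum(q.max(1),0))
    return np.min(ds,axis=0)
def inv(X,P):
    c,s=np.cos(X[2]),np.sin(X[2]);d=P[:,:2]-X[:2]
    return np.c_[d@[c,s],d@[-s,c],P[:,2]-X[3]]
def fwd(X,L):
    c,s=np.cos(X[2]),np.sin(X[2]);L=np.atleast_2d(L).astype(float)
    return np.c_[X[0]+c*L[:,0]-s*L[:,1],X[1]+s*L[:,0]+c*L[:,1],L[:,2]]
if __name__=="__main__":
    x0=[505,260+0,-0.55,0]
    P=np.load("Pt.npy")[:,:3]
    t=pickle.load(open("top0.pkl","rb"));sc=pickle.load(open("scene0.pkl","rb"))
    x0[:2]=onplane(t,[[112,170]],35)[0][:2];print(x0)
    R={}
    for n in "ts":
        P=np.load(f"P{n}.npy")[:,:3];X=np.array(x0)
        for it in range(6):
            L=inv(X,P)
            k=(L[:,0]>-310)&(L[:,0]<-5)&(abs(L[:,1])<125)&(L[:,2]>14)&(L[:,2]<175)&(abs(sdf(L))<(25 if it<2 else 8))
            r=least_squares(lambda x:sdf(inv(x,P[k])),X,loss="soft_l1",f_scale=1.5);X=r.x
        L=inv(X,P[k]);print(n,X,np.degrees(X[2]),k.sum(),np.median(abs(sdf(L))))
        R[n]=X
    np.save("pump.npy",[R["t"],R["s"]])
    for n,c in(("t",t),("s",sc)):
        im=cv2.resize(c["image"],None,fx=3,fy=3,interpolation=cv2.INTER_CUBIC)
        X=R[n]
        def line(a,b,col):
            q=(proj(c,fwd(X,[a,b])+[0,0,X[3]])+.5)*3
            cv2.line(im,*[tuple(int(v) for v in p) for p in q],col,1,cv2.LINE_AA)
        for (a,b) in boxes:
            for z in(a[2],b[2]):
                for p,q in(((0,0),(0,1)),((0,1),(1,1)),((1,1),(1,0)),((1,0),(0,0))):
                    g=lambda w:((a[0],b[0])[w[0]],(a[1],b[1])[w[1]],z)
                    line(g(p),g(q),(0,255,0))
        for y0,y1 in((-42.5,-17.5),(17.5,42.5)):
            for x in(-7.5,7.5): line((x,y0,35),(x,y1,35),(0,0,255))
            line((0,y0,42.5),(0,y1,42.5),(255,0,255))
        u=proj(c,fwd(X,[[-60,0,80]]))[0]*3
        y,x=int(max(0,u[1]-270)),int(max(0,u[0]-300))
        cv2.imwrite(f"pics/pf_{n}.png",im[y:y+540,x:x+640])
E
python3 pumpfit.py
```

```text
[np.float64(583.5176068845765), np.float64(228.81470280482677), -0.55, 0]
t [ 5.85913318e+02  2.29272708e+02 -4.83351699e-01 -1.75841213e-01] -27.694012373446505 10960 0.932913727203406
s [ 5.87147556e+02  2.28620754e+02 -4.79604098e-01 -2.85050430e+00] -27.47929063761413 3619 1.0996721510644818
```

View pics/pf_t.png

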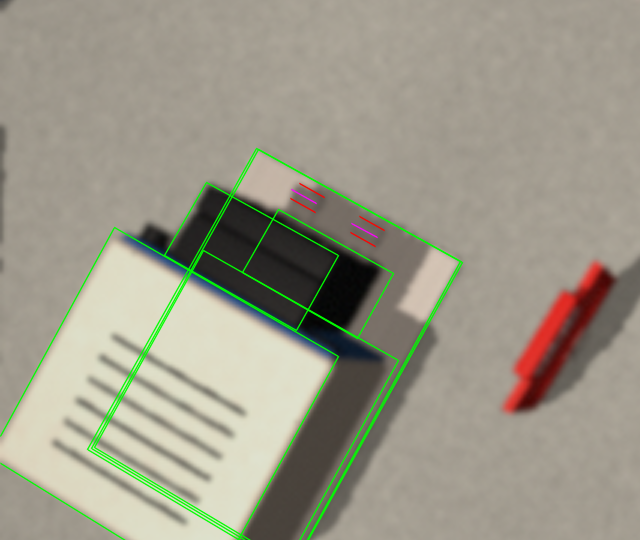

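View pics/pf_s.png

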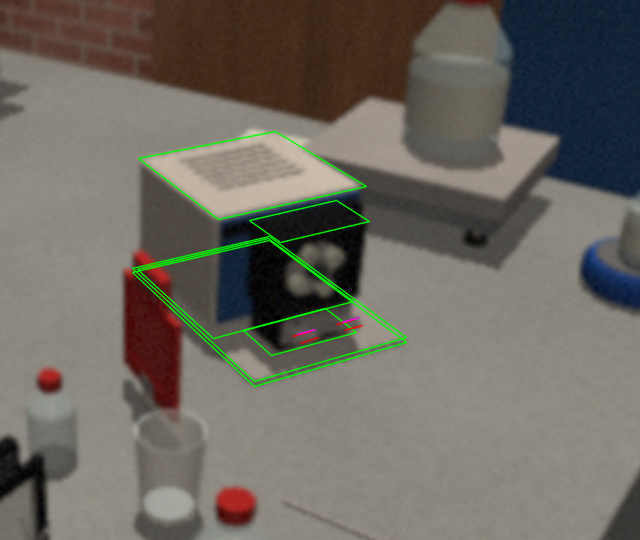

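```bash
cat > guardfit.py <<'E'
from h import *
from scipy.optimize import least_squares
from scipy.spatial.transform import Rotation as Ro
fr=[((-4,-65,13.5),(4,65,23)),((-4,-65,120),(4,65,130)),((-4,-65,13.5),(4,-56,130)),((-4,56,13.5),(4,65,130)),((-7,-35,130),(7,35,165))]
def sdfb(p,boxes):
    ds=[]
    for a,b in boxes:
        a=np.array(a);b=np.array(b);q=abs(p-(a+b)/2)-(b-a)/2
        ds.append(np.linalg.norm(np.maximum(q,0),axis=1)+np.minimum(q.max(1),0))
    return np.min(ds,axis=0)
full=[((-4,-65,13.5),(4,65,130)),((-7,-35,130),(7,35,165)),((-7.5,-15,-7.5),(7.5,15,7.5))]
def pose(X): return Ro.from_euler("ZYX",X[3:6]).as_matrix()
def ginv(X,P): return (P-X[:3])@pose(X)
def gf(X,L): return np.atleast_2d(L)@pose(X).T+X[:3]
def fit(clouds,X,prior=None,z0=None,iters=8,sel=None):
    for it in range(iters):
        S=[]
        for P in clouds:
            L=ginv(X,P);th=20 if it<2 else 7
            k=(abs(sdfb(L,full))<th)&(L[:,2]>60)
            if sel: k&=sel(L)
            S.append(P[k])
        A=np.concatenate(S)
        def res(x):
            r=sdfb(ginv(x,A),full);r=np.sign(r)*np.sqrt(2*(np.sqrt(1+(r/1.5)**2)-1))*1.5
            e=[]
            if z0 is not None:e=[(x[2]-z0)*50,(x[5])*3000]
            return np.r_[r,e]
        X=least_squares(res,X).x
    return X,len(A),[len(q) for q in S],np.median(abs(sdfb(ginv(X,A),full)))
def overlay(c,X,name,f=5,col=(0,255,0),w=110,h=110):
    im=cv2.resize(c["image"],None,fx=f,fy=f,interpolation=cv2.INTER_CUBIC)
    for a,b in full:
        for i in range(8):
            for d in(1,2,4):
                if not i&d:
                    g=lambda j:[(a,b)[(j>>m)&1][m] for m in range(3)]
                    q=(proj(c,gf(X,[g(i),g(i|d)]))+.5)*f
                    cv2.line(im,*[tuple(int(v) for v in p) for p in q],col,1,cv2.LINE_AA)
    u=proj(c,gf(X,[[0,0,80]]))[0]
    y,x=int(max(0,u[1]-h/2))*f,int(max(0,u[0]-w/2))*f
    cv2.imwrite(name,im[y:y+h*f,x:x+w*f])
if __name__=="__main__":
    t=pickle.load(open("top0.pkl","rb"));sc=pickle.load(open("scene0.pkl","rb"))
    X0=np.array([572,-324,22.5,0.0,0,0])
    PT=np.load("Pt.npy")[:,:3];PS=np.load("Ps.npy")[:,:3]
    for n,cl in(("t",[PT]),("s",[PS]),("ts",[PT,PS])):
        X,N,NS,m=fit(cl,X0,z0=22.5);print(n,np.round(X,3),NS,m,"tab",gf(X,[0,0,147.5]))
    np.save("guard0.npy",X)
    overlay(t,X,"pics/gf_t.png");overlay(sc,X,"pics/gf_s.png")
E
python3 guardfit.py
```

```text
t [ 5.76985e+02 -3.25878e+02  2.24910e+01 -3.90000e-02 -2.50000e-02
 -0.00000e+00] [532] 0.6586327909400622 tab [[ 573.32887226 -325.73498816  169.94583295]]
s [ 5.70243e+02 -3.27356e+02  2.24740e+01 -3.90000e-02  2.40000e-02
 -0.00000e+00] [1367] 0.769291232640902 tab [[ 573.72199988 -327.48241945  169.93257901]]
ts [ 5.71356e+02 -3.26947e+02  2.24670e+01 -3.90000e-02  1.50000e-02
 -0.00000e+00] [534, 1367] 0.8531919352199333 tab [[ 573.58342351 -327.02315267  169.9499858 ]]
```

View pics/gf_t.png

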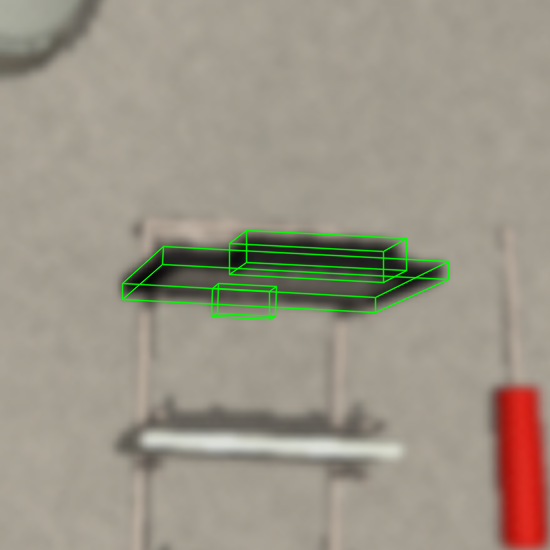

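View pics/gf_s.png

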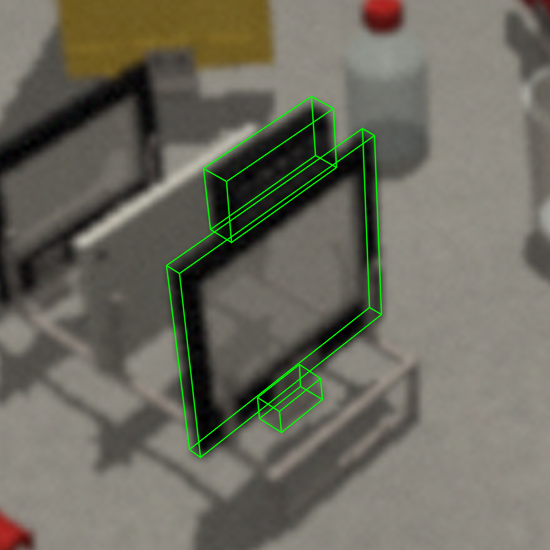

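Candidates: yellow panel at scene (208,178), red panel at (287,172) and the black framed one in the rack at (232,240). Only the last one fits: it has a black frame, a clear window, a grip tab and one knuckle, and it stands in the rack's far place. The crop confirms it. The pump hinge knuckles are at top (103,165) and (122,175).

```bash
python3 - <<'E'
from h import *
from pumpfit import inv
t=pickle.load(open("top0.pkl","rb"))
P=np.load("Pt.npy");
for n,(u,v,w) in dict(red=(187,210,25),bottle_a=(285,115,18),bottle_b=(245,222,10),beaker=(242,165,16)).items():
    k=(abs(P[:,3]-u)<w)&(abs(P[:,4]-v)<w)&(P[:,2]>25);Q=P[k,:3];print(n,np.percentile(Q,[2,50,98],axis=0).round().tolist())
E
python3 -m jog '{"linear":[[0,0,0],[0,0,0],[0,0,0],[0,0,0],[0,0,0],[0,0,0]],"roll":[-0.1833,-0.1833,-0.1833,-0.1833,-0.1833,-0.1833]}' 0.05
python3 -m jog '{"linear":[[0,0.0325,-0.0207],[0,0.0325,-0.0207],[0,0.0325,-0.0207],[0,0.0325,-0.0207],[0,0.0325,-0.0207],[0,0.0325,-0.0207],[0,0.0325,-0.0207],[0,0.0325,-0.0207],[0,0.0325,-0.0207],[0,0.0325,-0.0207],[0,0,0]],"roll":[0,0,0,0,0,0,0,0,0,0,0]}' 0.05
```

```text
red [[429.0, -6.0, 29.0], [482.0, 26.0, 136.0], [533.0, 55.0, 174.0]]
bottle_a [[690.0, -232.0, 32.0], [711.0, -198.0, 98.0], [749.0, -170.0, 142.0]]
bottle_b [[435.0, -126.0, 60.0], [454.0, -105.0, 74.0], [476.0, -88.0, 102.0]]
beaker [[563.0, -132.0, 27.0], [611.0, -100.0, 76.0], [625.0, -68.0, 93.0]]
time: 2.05
ee_pos: [241.1, -522.0, 231.3]
tcp_rot: [[-0.0, 0.999, -0.032], [0.0, -0.032, -0.999], [-1.0, -0.0, -0.0]]
wrist_force: [-0.3, -0.0, 0.2]
opening: 49.9
time: 3.42
ee_pos: [576.2, -325.9, 230.9]
tcp_rot: [[0.001, 0.999, -0.035], [0.0, -0.035, -0.999], [-1.0, 0.001, -0.001]]
wrist_force: [0.5, -0.8, -0.7]
opening: 50.0
```

```bash
python3 -m jog '{"linear":[[0.025,-0.0027,0.0009],[0.025,0,0],[0.02,0,0],[0.0055,0,0],[0,0,0]],"roll":[0,0,0,0,0]}' 0.05
python3 - <<'E'
from guardfit import *
from rig import camera,env
s=env.get_state();print(s["ee_pos"])
c=camera("scene");cv2.imwrite("pics/s1.png",cv2.resize(c["image"][150:280,160:300],None,fx=4,fy=4,interpolation=cv2.INTER_CUBIC))
E
```

```text
time: 4.05
ee_pos: [570.6, -328.8, 155.8]
tcp_rot: [[-0.001, 0.999, -0.039], [0.0, -0.039, -0.999], [-1.0, -0.001, -0.0]]
wrist_force: [0.2, -0.5, -0.1]
opening: 50.3
[ 570.60977458 -328.75264523  155.81847452]
```

View pics/s1.png

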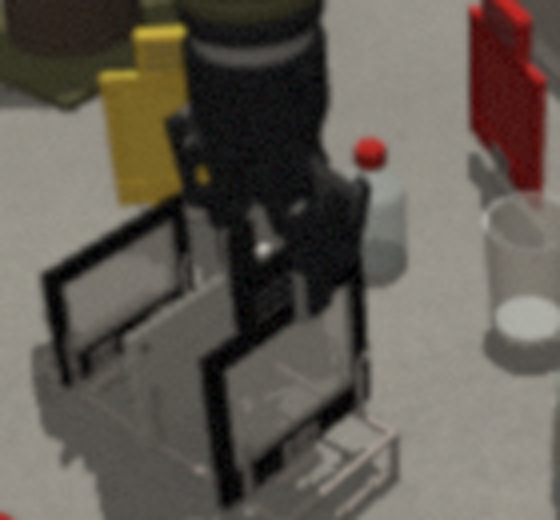

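```bash
python3 -m jog '{"linear":[[0,0.0028,-0.002],[0,0,0]],"roll":[0,0]}' 0.05
python3 -m jog '{"linear":[[0,0,0],[0,0,0],[0,0,0],[0,0,0],[0,0,0],[0,0,0],[0,0,0]],"roll":[0,0,0,0,0,0,0]}' 0.0
```

```text
time: 4.35
ee_pos: [574.6, -326.6, 156.7]
tcp_rot: [[0.001, 0.999, -0.038], [-0.001, -0.038, -0.999], [-1.0, 0.002, 0.001]]
wrist_force: [0.6, -0.5, -0.5]
opening: 49.6
time: 5.22
ee_pos: [573.9, -326.5, 156.0]
tcp_rot: [[0.0, 0.999, -0.038], [-0.0, -0.038, -0.999], [-1.0, 0.0, 0.0]]
wrist_force: [-1.3, 0.3, 4.8]
opening: 13.4
```

```bash
python3 -m jog '{"linear":[[-0.006,0,0],[-0.012,0,0],[-0.02,0,0],[-0.025,0,0],[-0.025,0,0],[-0.025,0,0],[-0.025,0,0],[-0.025,0,0],[-0.025,0,0],[-0.016,0,0],[-0.006,0,0],[0,0,0]],"roll":[0,0,0,0,0,0,0,0,0,0,0,0]}' 0.0
python3 - <<'E'
from guardfit import *
from rig import camera,env
for n in("scene","top"):
    c=camera(n);pickle.dump(c,open(n+"2.pkl","wb"));cv2.imwrite(f"pics/{n}2.png",c["image"])
E
```

```text
time: 6.72
ee_pos: [573.9, -326.4, 365.6]
tcp_rot: [[-0.0, 0.999, -0.038], [0.0, -0.038, -0.999], [-1.0, -0.0, -0.0]]
wrist_force: [-0.6, 0.3, -2.6]
opening: 13.0
```

View pics/scene2.png

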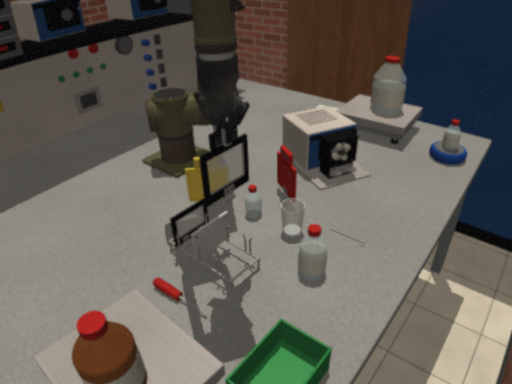

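View pics/top2.png

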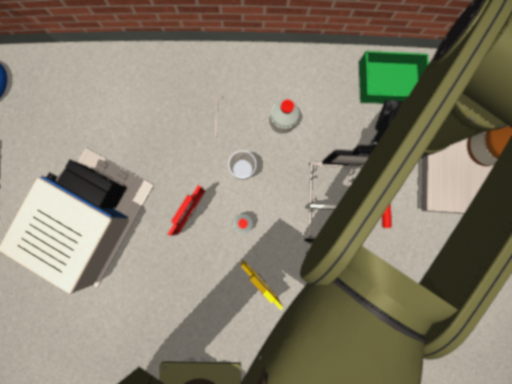

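```bash
python3 -m jog '{"linear":[[0,0,-0.015],[0,-0.0005,-0.03],[0,-0.0005,-0.035],[0,-0.0005,-0.035],[0,-0.0005,-0.035],[0,-0.0005,-0.035],[0,-0.0005,-0.035],[0,-0.0005,-0.035],[0,-0.0005,-0.035],[0,-0.0005,-0.035],[0,-0.0005,-0.035],[0,-0.0005,-0.035],[0,-0.0005,-0.035],[0,-0.0005,-0.035],[0,-0.0005,-0.035],[0,-0.0005,-0.03],[0,-0.0005,-0.0175],[0,-0.0005,-0.008]],"roll":[0,0,0,0,0,0,0,0,0,0,0,0,0,0,0,0,0,0]}' 0.0
python3 -m jog '{"linear":[[0,0,0],[0,0,0],[0,0,0],[0,0,0],[0,0,0]],"roll":[0.11,0.12,0.12,0.093,0]}' 0.0
python3 - <<'E'
from guardfit import *
from rig import camera,env
for n in("scene","top"):
    c=camera(n);pickle.dump(c,open(n+"3.pkl","wb"));cv2.imwrite(f"pics/{n}3.png",c["image"])
s=env.get_state();pickle.dump(s,open("st3.pkl","wb"));print(np.round(s["ee_pos"],2),np.round(s["tcp_rot"],4),s["wrist_force"])
E
```

```text
time: 9.07
ee_pos: [586.1, 229.9, 365.4]
tcp_rot: [[-0.001, 0.999, -0.037], [-0.0, -0.037, -0.999], [-1.0, -0.001, 0.001]]
wrist_force: [-0.1, 0.4, -2.9]
opening: 12.8
time: 9.7
ee_pos: [586.6, 228.1, 365.8]
tcp_rot: [[-0.0, 0.886, -0.463], [-0.001, -0.463, -0.886], [-1.0, 0.0, 0.001]]
wrist_force: [-0.0, -0.0, -2.4]
opening: 13.2
[586.63 228.33 365.81] [[-1.000e-04  8.869e-01 -4.620e-01]
 [-3.000e-04 -4.620e-01 -8.869e-01]
 [-1.000e+00  0.000e+00  3.000e-04]] [ 0.82808253 -0.53525412 -3.20552833]
```

View pics/scene3.png

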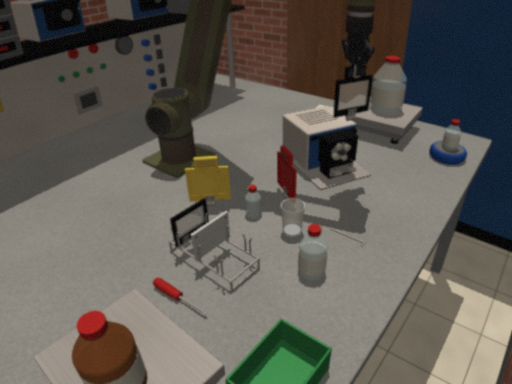

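View pics/top3.png

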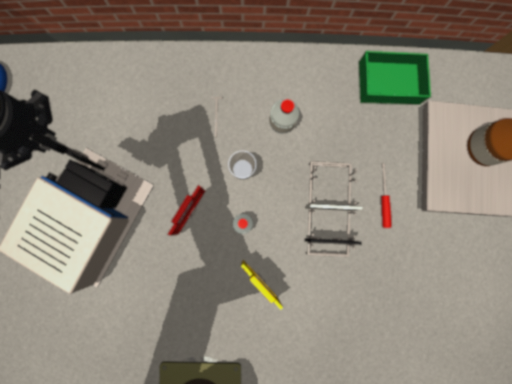

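```bash
cat > g3.py <<'E'
from guardfit import *
import sys
k_=sys.argv[1];hz=float(sys.argv[2]) if len(sys.argv)>2 else 133.3
t=pickle.load(open(f"top{k_}.pkl","rb"));sc=pickle.load(open(f"scene{k_}.pkl","rb"));s=pickle.load(open(f"st{k_}.pkl","rb"))
p=np.array(s["ee_pos"]);R=np.array(s["tcp_rot"]);yaw=np.arctan2(R[1,1],R[0,1])
X0=np.r_[p[:2],p[2]-hz,yaw,0,0]
PT,_=pts(t,np.ones((384,512),bool));PS,_=pts(sc,np.ones((384,512),bool))
sel=lambda L:(L[:,2]<130-0)&(L[:,2]>-20)|(L[:,2]<165)&(abs(L[:,1])>15)&(L[:,2]>100)
import guardfit as G
def fit2(clouds,X,dof):
    for it in range(8):
        S=[]
        for P in clouds:
            L=ginv(X,P);th=20 if it<2 else 6
            k=(abs(sdfb(L,full))<th)&(L[:,2]>9)&(L[:,2]<128); S.append(P[k])
        A=np.concatenate(S)
        def f(d):
            x=X.copy();x[dof]=d
            r=sdfb(ginv(x,A),full);return np.r_[r/1.0,]
        X=X.copy();X[dof]=least_squares(f,X[dof],loss="soft_l1",f_scale=1.5).x
    return X,[len(q) for q in S],np.median(abs(sdfb(ginv(X,A),full)))
for n,cl in(("s",[PS]),("t",[PT]),("ts",[PT,PS])):
    X,NS,m=fit2(cl,X0,[0,1,2,3,4,5]);print(n,np.round(X,3),NS,round(m,2),"minus tcp (tool y,z):",np.round(R.T@(X[:3]-p),2),"yaw-tool",round(X[3]-yaw,4))
    if n!="ts":overlay({"s":sc,"t":t}[n],X,f"pics/g{k_}_{n}.png")
E
python3 g3.py 3
```

```text
s [ 5.85880e+02  2.26616e+02  2.31066e+02 -4.81000e-01 -4.00000e-03
 -5.00000e-03] [1292] 1.34 minus tcp (tool y,z): [1.3475e+02 1.2000e-01 1.8300e+00] yaw-tool -0.0006
t [ 5.86023e+02  2.29526e+02  2.35398e+02 -4.82000e-01 -2.00000e-03
  4.00000e-03] [210] 0.75 minus tcp (tool y,z): [130.42  -1.1   -0.82] yaw-tool -0.0013
ts [ 5.86736e+02  2.27804e+02  2.22134e+02 -4.82000e-01 -1.10000e-02
 -2.00000e-03] [211, 1199] 1.26 minus tcp (tool y,z): [143.68   0.33   0.37] yaw-tool -0.0017
```

```bash
python3 -m jog '{"linear":[[0.012,0,-0.001],[0.025,0,0],[0.03,0,0],[0.03,0,0],[0.03,0,0],[0.025,0,0],[0.012,0,0],[0.006,0,0],[0,0,0],[0,0,0]],"roll":[0,0,0,0,0,0,0,0,0,0]}' 0.0
cat > snap.py <<'E'
import sys
from h import *
from rig import camera,env
k=sys.argv[1]
for n in("scene","top"):
    c=camera(n);pickle.dump(c,open(n+k+".pkl","wb"));cv2.imwrite(f"pics/{n}{k}.png",c["image"])
s=env.get_state();pickle.dump(s,open(f"st{k}.pkl","wb"));print(s["time"],np.round(s["ee_pos"],2),np.round(s["tcp_rot"],4).tolist(),np.round(s["wrist_force"],2),s["opening"])
E
python3 snap.py 4;python3 g3.py 4
```

```text
time: 11.05
ee_pos: [587.9, 230.1, 196.9]
tcp_rot: [[0.002, 0.886, -0.463], [0.001, -0.463, -0.886], [-1.0, 0.002, -0.002]]
wrist_force: [-0.5, 0.9, -3.4]
opening: 13.0
11.15 [587.77 230.04 196.89] [[0.002, 0.8865, -0.4628], [0.0006, -0.4628, -0.8865], [-1.0, 0.0014, -0.0015]] [ 0.31  0.2  -3.14] 13.21171244575706
s [ 5.88679e+02  2.30649e+02  5.37060e+01 -4.81000e-01 -6.00000e-03
  1.00000e-02] [969] 1.4 minus tcp (tool y,z): [143.19   0.32  -0.76] yaw-tool -0.0003
t [ 6.03594e+02  2.25569e+02  6.66570e+01 -3.00000e-01 -5.92000e-01
  1.00000e-03] [496] 2.29 minus tcp (tool y,z): [130.27  15.91  -3.17] yaw-tool 0.1811
ts [ 5.88365e+02  2.29574e+02  5.02790e+01 -4.80000e-01 -9.00000e-03
 -1.00000e-02] [115, 971] 1.26 minus tcp (tool y,z): [146.62   0.53   0.35] yaw-tool 0.0009
```

```bash
cat > ov.py <<'E'
import sys
from guardfit import *
import pumpfit as pf
k=sys.argv[1];dz=float(sys.argv[2])
s=pickle.load(open(f"st{k}.pkl","rb"));p=np.array(s["ee_pos"]);R=np.array(s["tcp_rot"])
X=np.r_[p-R[:,0]*0+R[:,0]*dz,np.arctan2(R[1,1],R[0,1]),0,0]
PX=np.load("pump.npy")
out=[]
for n,i in(("top",0),("scene",1)):
    c=pickle.load(open(f"{n}{k}.pkl","rb"));f=8
    im=cv2.resize(c["image"],None,fx=f,fy=f,interpolation=cv2.INTER_CUBIC);im=np.clip(im.astype(float)*1.6+15,0,255).astype(np.uint8)
    raw=im.copy()
    def line(A,B,col):
        q=(proj(c,np.array([A,B]))+.5)*f
        cv2.line(im,*[tuple(int(v) for v in w) for w in q],col,1,cv2.LINE_AA)
    G=lambda l:gf(X,[l])[0]
    Q=lambda l:(pf.fwd(PX[i],[l])+[0,0,PX[i][3]])[0]
    for x in(-4,4):
        for a,b in(((x,-65,13.5),(x,65,13.5)),((x,-65,130),(x,65,130)),((x,-65,13.5),(x,-65,130)),((x,65,13.5),(x,65,130))): line(G(a),G(b),(0,255,0))
    for x in(-7.5,7.5): line(G((x,-15,0)),G((x,15,0)),(0,255,255))
    for y in(-15,15): line(G((-7.5,y,0)),G((7.5,y,0)),(0,255,255)); line(G((0,y,7.5)),G((0,y,-7.5)),(0,255,255))
    for y0,y1 in((-42.5,-17.5),(17.5,42.5)):
        for x in(-7.5,7.5): line(Q((x,y0,35)),Q((x,y1,35)),(0,0,255))
        for y in(y0,y1): line(Q((-7.5,y,35)),Q((7.5,y,35)),(0,0,255));line(Q((0,y,27.5)),Q((0,y,42.5)),(255,0,255))
    u=proj(c,Q((0,0,60))[None])[0];w=74
    y,x=int(max(0,u[1]-w/2))*f,int(max(0,u[0]-w/2))*f
    cv2.imwrite(f"pics/ov{k}_{n}.png",im[y:y+w*f,x:x+w*f]);cv2.imwrite(f"pics/raw{k}_{n}.png",raw[y:y+w*f,x:x+w*f])
E
python3 ov.py 4 133.4
```

```text
(no output)
```

View pics/ov4_scene.png

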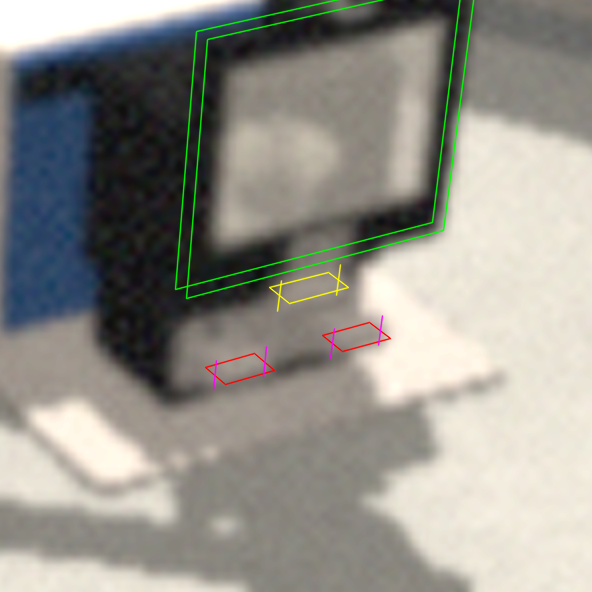

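View pics/ov4_top.png

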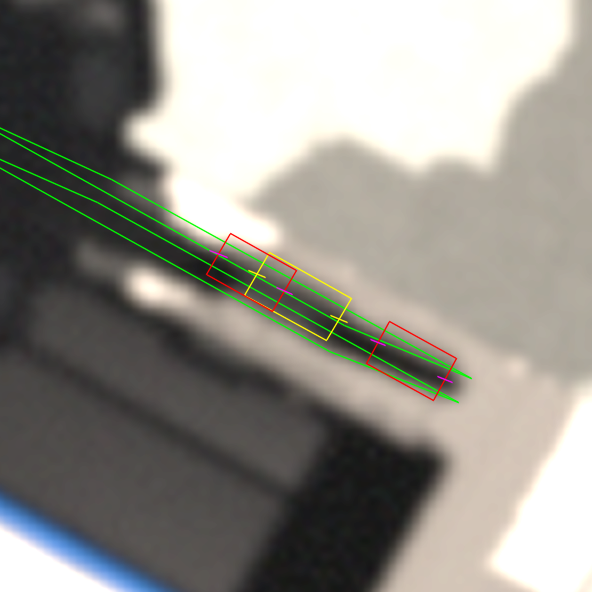

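View pics/raw4_scene.png

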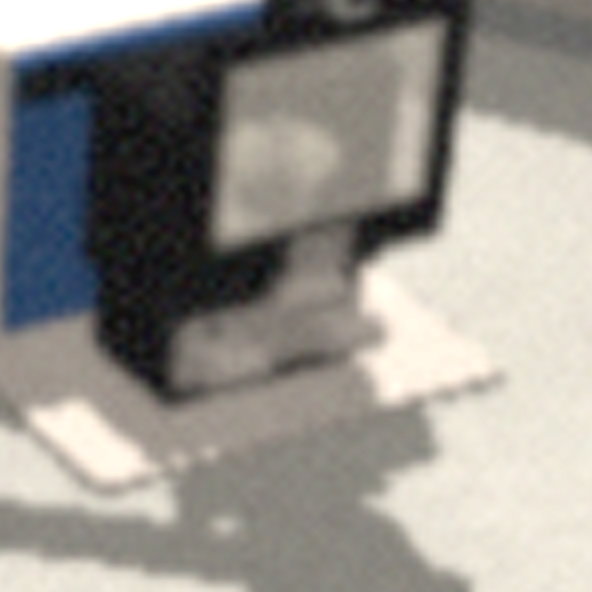

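```bash
python3 -m jog '{"linear":[[0.003,0,0.0013],[0.005,0,0],[0.005,0,0],[0.005,0,0],[0.002,0,0],[0,0,0]],"roll":[0,0,0,0,0,0]}' 0.0
python3 -m jog '{"linear":[[0.003,0,0],[0.003,0,0],[0.0025,0,0],[0,0,0],[0,0,0]],"roll":[0,0,0,0,0]}' 0.0
python3 snap.py 5;python3 g3.py 5; python3 ov.py 5 133.4
```

```text
time: 11.9
ee_pos: [586.4, 228.7, 175.5]
tcp_rot: [[-0.001, 0.886, -0.463], [-0.0, -0.463, -0.886], [-1.0, -0.0, 0.0]]
wrist_force: [-0.9, -0.1, -3.8]
opening: 12.7
time: 12.52
ee_pos: [586.6, 228.7, 167.3]
tcp_rot: [[0.0, 0.886, -0.463], [0.0, -0.463, -0.886], [-1.0, 0.0, -0.0]]
wrist_force: [-0.4, -0.4, -2.2]
opening: 13.3
12.625 [586.63 228.7  167.43] [[0.0003, 0.8864, -0.4629], [0.0001, -0.4629, -0.8864], [-1.0, 0.0002, -0.0002]] [-0.11  0.7  -4.43] 13.13836517895415
s [ 5.86985e+02  2.28803e+02  2.65600e+01 -4.78000e-01 -3.00000e-03
  2.00000e-03] [991] 1.47 minus tcp (tool y,z): [140.87   0.24  -0.23] yaw-tool 0.0032
t [ 5.69419e+02  2.16182e+02 -8.00600e+00 -4.89000e-01 -1.54000e-01
  2.60000e-02] [431] 1.83 minus tcp (tool y,z): [175.43  -9.5   19.1 ] yaw-tool -0.0076
ts [ 5.88221e+02  2.28777e+02  1.59060e+01 -4.80000e-01 -1.70000e-02
  4.00000e-03] [136, 966] 1.36 minus tcp (tool y,z): [151.53   1.35  -0.77] yaw-tool 0.0013
```

View pics/raw5_scene.png

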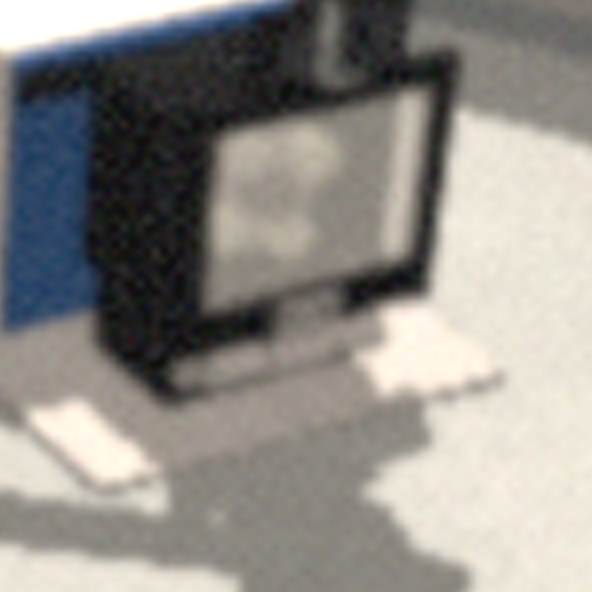

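View pics/ov5_top.png

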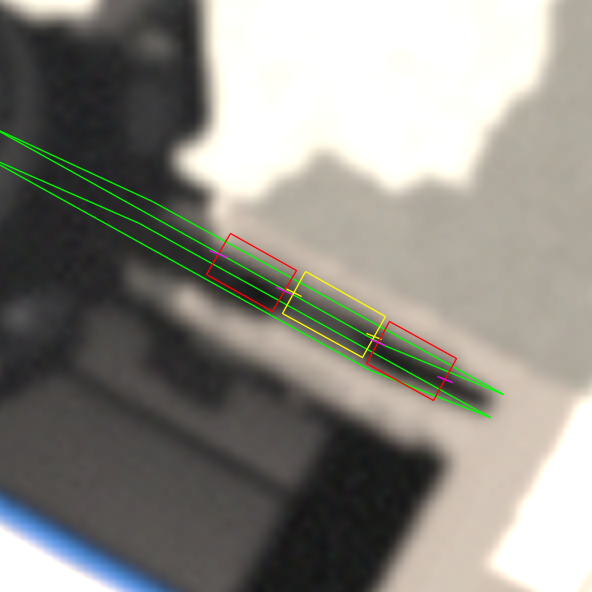

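```bash
python3 -m jog '{"linear":[[0.0015,0,0],[0.0015,0,0],[0,0,0]],"roll":[0,0,0]}' 0.0
python3 -m jog '{"linear":[[0.001,0,0],[0,0,0]],"roll":[0,0]}' 0.0
```

```text
time: 13.0
ee_pos: [586.4, 228.6, 164.1]
tcp_rot: [[-0.0, 0.886, -0.463], [-0.0, -0.463, -0.886], [-1.0, -0.0, 0.0]]
wrist_force: [-0.5, 0.3, -3.0]
opening: 13.1
time: 13.25
ee_pos: [586.5, 228.7, 163.2]
tcp_rot: [[-0.0, 0.886, -0.463], [-0.0, -0.463, -0.886], [-1.0, -0.0, 0.0]]
wrist_force: [-0.5, -0.6, -2.9]
opening: 13.0
```

```bash
for i in 1; do python3 -m jog '{"linear":[[0.0007,0,0],[0,0,0]],"roll":[0,0]}' 0.0; done
```

```text
time: 13.5
ee_pos: [586.5, 228.7, 162.6]
tcp_rot: [[-0.0, 0.886, -0.463], [-0.0, -0.463, -0.886], [-1.0, -0.0, 0.0]]
wrist_force: [-0.0, -0.2, -3.6]
opening: 13.0
```

```bash
python3 -m jog '{"linear":[[0.0007,0,0],[0,0,0]],"roll":[0,0]}' 0.0
```

```text
time: 13.75
ee_pos: [586.6, 228.7, 162.4]
tcp_rot: [[0.001, 0.886, -0.463], [0.0, -0.463, -0.886], [-1.0, 0.0, -0.0]]
wrist_force: [-1.3, -1.2, 0.8]
opening: 13.2
```

```bash
python3 -m jog '{"linear":[[-0.003,0,0],[-0.0029,0,0],[0,0,0],[0,0,0]],"roll":[0,0,0,0]}' 0.0
python3 snap.py 6
python3 - <<'E'
from guardfit import *
import pumpfit as pf
s=pickle.load(open("st6.pkl","rb"));PX=np.load("pump.npy")
c0=pickle.load(open("scene0.pkl","rb"));c6=pickle.load(open("scene6.pkl","rb"))
A=np.load("Ps.npy")
L=pf.inv(PX[1],A[:,:3])
k=(abs(L[:,1])<50)&(L[:,2]>60)&(L[:,2]<140)&(abs(L[:,0]+22)<12)
print("head front x hist",np.histogram(L[k,0],bins=np.arange(-34,-9,2)),np.median(L[k,0]))
k=(L[:,1]<-65)&(L[:,1]>-95)&(L[:,2]>40)&(L[:,2]<145)&(abs(L[:,0]+85)<12);print("blue x (-85)",np.median(L[k,0]),k.sum())
P,uv=pts(c6,np.ones((384,512),bool));L6=pf.inv(PX[1],P)
for nm,f in(("lower",(L6[:,2]>50)&(L6[:,2]<57)&(abs(L6[:,1])<58)),("top",(L6[:,2]>157)&(L6[:,2]<163)&(abs(L6[:,1])<58)),("left",(L6[:,1]>-63)&(L6[:,1]<-58)&(L6[:,2]>60)&(L6[:,2]<150)),("right",(L6[:,1]<63)&(L6[:,1]>58)&(L6[:,2]>60)&(L6[:,2]<150))):
    k=f&(abs(L6[:,0]-4)<10);print(nm,k.sum(),np.percentile(L6[k,0],[25,50,75]).round(2))
# lateral extent of guard: 
k=(abs(L6[:,0]-4)<8)&(L6[:,2]>60)&(L6[:,2]<150);print("y extents",np.percentile(L6[k,1],[1,3,97,99]).round(1))
E
python3 ov.py 6 133.4; python3 g3.py 6
```

```text
time: 14.25
ee_pos: [586.5, 228.7, 167.7]
tcp_rot: [[-0.0, 0.886, -0.463], [0.0, -0.463, -0.886], [-1.0, -0.0, 0.0]]
wrist_force: [0.0, -1.2, -3.4]
opening: 13.2
14.35 [586.45 228.67 167.64] [[-0.0003, 0.8864, -0.4628], [-0.0001, -0.4628, -0.8864], [-1.0, -0.0002, 0.0002]] [ 0.35 -0.5  -2.73] 13.243665639479838
head front x hist (array([ 9, 15, 23, 41, 53, 45, 44, 10,  2,  0,  0,  0]), array([-34, -32, -30, -28, -26, -24, -22, -20, -18, -16, -14, -12, -10])) -25.023722050503654
blue x (-85) -85.39646493604991 208
lower 48 [2.05 3.51 4.54]
top 53 [3.52 4.85 6.19]
left 29 [1.86 3.42 4.75]
right 22 [3.1  4.67 5.59]
y extents [-232.2 -230.5   58.7   62.8]
s [ 5.87422e+02  2.28364e+02  1.43310e+01 -4.83000e-01 -1.80000e-02
 -5.00000e-03] [874] 1.47 minus tcp (tool y,z): [153.31   1.03  -0.2 ] yaw-tool -0.0013
t [ 5.60392e+02  2.20928e+02  3.36870e+01 -5.13000e-01 -1.01000e-01
 -3.00000e-03] [525] 2.14 minus tcp (tool y,z): [133.96 -19.49  18.9 ] yaw-tool -0.0313
ts [ 5.87999e+02  2.29515e+02  1.57390e+01 -4.83000e-01 -1.50000e-02
  1.10000e-02] [139, 953] 1.37 minus tcp (tool y,z): [151.9    1.01  -1.49] yaw-tool -0.0022
```

View pics/raw6_top.png

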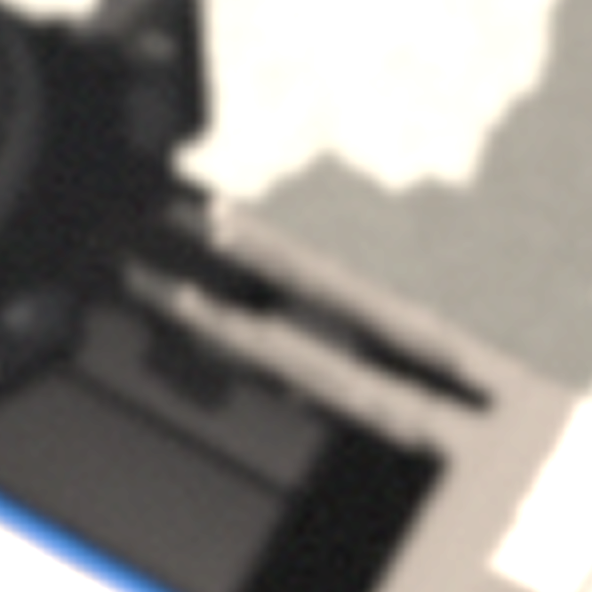

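View pics/ov6_scene.png

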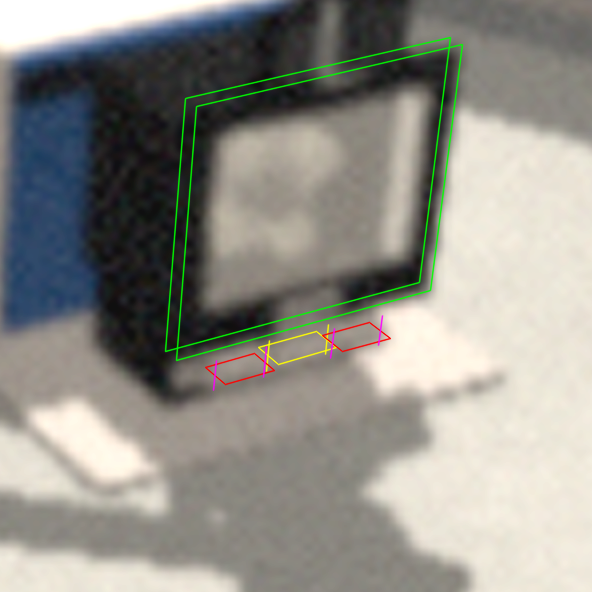

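```bash
python3 -m jog '{"linear":[[-0.0007,0,0],[0,0,0],[0,0,0]],"roll":[0,0,0]}' 0.0; python3 snap.py 7
cat > edges.py <<'E'
from guardfit import *
import pumpfit as pf
from scipy.ndimage import map_coordinates
def off(c,A,B,name,rng=3.5,bg=None):
    g=cv2.GaussianBlur(cv2.cvtColor(c["image"],cv2.COLOR_BGR2GRAY).astype(float),(0,0),0.7)
    T=np.linspace(.06,.94,40)[:,None];W=A+(B-A)*T
    q=proj(c,W);d=q[-1]-q[0];d/=np.linalg.norm(d);n=np.array([-d[1],d[0]])
    s=np.arange(-rng-1,rng+1.01,.1)
    prof=np.mean([map_coordinates(g,[(q[:,1]+a*n[1]),(q[:,0]+a*n[0])],order=3) for a in s],axis=1)
    gr=np.gradient(prof,s);m=abs(gr);m[:10]=0;m[-10:]=0
    i=m.argmax();w=(abs(s-s[i])<1.0);mm=np.maximum(m[w]-m[i]*.3,0);s0=(s[w]*mm).sum()/mm.sum()
    return s0,m[i],n,q.mean(0),name
def solve(c,segs,fn,sig=None):
    # fn(dx,dy)-> function mapping local pts to world
    rows=[];y=[]
    for a,b,nm in segs:
        F=fn(0,0);s0,m,n,_,_=off(c,F(a),F(b),nm)
        mid=(np.array(a)+np.array(b))/2
        J=[(proj(c,fn(1,0)(mid)[None])-proj(c,F(mid)[None]))[0]@n,(proj(c,fn(0,1)(mid)[None])-proj(c,F(mid)[None]))[0]@n]
        print("  %s off %.2f px grad %.1f J %.2f %.2f"%(nm,s0,m,*J));rows.append(J);y.append(s0)
    r=np.linalg.lstsq(np.array(rows),np.array(y),rcond=None)[0]
    print("  -> dx,dy",r.round(2),"res px",(np.array(rows)@r-y).round(2));return r
PX=np.load("pump.npy")
base=PX[0].copy();base[3]=0
pfn=lambda dx,dy:(lambda l:pf.fwd(base,[np.array(l)+[dx,dy,0]])[0])
import sys
k=sys.argv[1]
s=pickle.load(open(f"st{k}.pkl","rb"));p=np.array(s["ee_pos"]);R=np.array(s["tcp_rot"])
bz=float(sys.argv[2]) # true bore height
l0=pf.inv(base,p[None])[0];print("TCP in pump frame(top fit)",l0.round(2))
gfn=lambda dx,dy:(lambda l:pf.fwd(base,[np.array(l)+[l0[0]+dx,l0[1]+dy,bz]])[0])
top=[((-280,-100,160),(-280,100,160),"box back"),((-85,-100,160),(-85,100,160),"box front"),((-280,-100,160),(-85,-100,160),"box -y"),((-280,100,160),(-85,100,160),"box +y")]
for n in("scene","top"):
    c0=pickle.load(open(n+"0.pkl","rb"));c=pickle.load(open(n+k+".pkl","rb"))
    print(n,"pump box");solve(c0,top,pfn)
    print(n,"pump base");P=solve(c0,[((15,-100,6),(15,100,6),"base front"),((-80,-105,6),(15,-105,6),"base -y")]+([((-22,-30,150),(-22,50,150),"head front")] if n=="top" else [((-22,-59,60),(-22,-59,140),"head -y vert"),((-22,59,60),(-22,59,140),"head +y vert")]),pfn)
    print(n,"guard")
    if n=="scene":G=solve(c,[((4,65,14),(4,65,120),"right vert"),((4,-63,13.5),(4,-20,13.5),"bottomL"),((4,20,13.5),(4,63,13.5),"bottomR")],gfn)
    else: G=solve(c,[((4,-64,13.5),(4,-30,13.5),"bottom front"),((-4,-64,13.5),(-4,-30,13.5),"bottom back")],gfn)
    print(n,"guard bore in pump frame:",l0[:2]+G-P)
E
python3 edges.py 7 35
```

```text
time: 14.72
ee_pos: [586.5, 228.7, 168.5]
tcp_rot: [[0.0, 0.886, -0.463], [0.0, -0.463, -0.886], [-1.0, 0.0, -0.0]]
wrist_force: [-0.7, 0.6, -2.7]
opening: 13.4
14.825 [586.52 228.67 168.5 ] [[-0.0, 0.8864, -0.4628], [-0.0, -0.4628, -0.8864], [-1.0, -0.0, 0.0]] [ 0.41 -0.72 -3.03] 13.149574954274115
TCP in pump frame(top fit) [  0.82  -0.25 168.5 ]
scene pump box
  box back off 1.05 px grad 13.5 J 0.11 0.00
  box front off 1.11 px grad 43.6 J 0.14 0.00
  box -y off 1.20 px grad 32.4 J -0.00 -0.19
  box +y off 1.39 px grad 25.0 J -0.00 -0.16
  -> dx,dy [ 8.41 -7.26] res px [-0.11  0.09  0.21 -0.26]
scene pump base
  base front off 2.66 px grad 16.4 J 0.18 -0.00
  base -y off 0.44 px grad 14.8 J -0.00 -0.22
  head -y vert off 3.02 px grad 13.4 J 0.17 0.25
  head +y vert off -0.81 px grad 42.9 J 0.19 0.23
  -> dx,dy [11.55 -3.16] res px [-0.58  0.26 -1.82  2.25]
scene guard
  right vert off -0.28 px grad 40.7 J 0.19 0.23
  bottomL off 0.19 px grad 24.8 J 0.18 0.00
  bottomR off -0.09 px grad 38.5 J 0.17 0.00
  -> dx,dy [ 0.32 -1.47] res px [ 0.   -0.14  0.14]
scene guard bore in pump frame: [-10.41329674   1.44558203]
top pump box
  box back off 0.85 px grad 34.1 J 0.45 0.00
  box front off -2.55 px grad 37.9 J 0.46 0.00
  box -y off 0.00 px grad 38.9 J 0.00 -0.45
  box +y off 1.76 px grad 41.6 J 0.00 -0.41
  -> dx,dy [-1.91 -1.96] res px [-1.7   1.68  0.88 -0.95]
top pump base
  base front off 1.39 px grad 6.9 J 0.39 0.00
  base -y off -0.40 px grad 18.7 J 0.00 -0.38
  head front off 1.91 px grad 33.6 J 0.45 0.00
  -> dx,dy [3.99 1.06] res px [ 0.15 -0.   -0.13]
top guard
  bottom front off -3.17 px grad 26.0 J 0.40 0.00
  bottom back off -0.73 px grad 27.8 J 0.40 0.00
  -> dx,dy [-1.0462000e+02  6.2191284e+06] res px [ 0. -0.]
top guard bore in pump frame: [-1.07787745e+02  6.21912709e+06]
```

```bash
cat > z0.py <<'E'
from guardfit import *
import pumpfit as pf
PX=np.load("pump.npy");b=PX[0].copy()
for n,f,w,h in(("top",12,62,50),("scene",14,55,42)):
    c=pickle.load(open(n+"0.pkl","rb"))
    K=f
    im=cv2.resize(c["image"],None,fx=f,fy=f,interpolation=cv2.INTER_CUBIC);im=np.clip(im.astype(float)*1.5+10,0,255).astype(np.uint8)
    def line(A,B,col):
        q=(proj(c,pf.fwd(b,[A,B]))+.5)*f
        cv2.line(im,*[tuple(int(v) for v in x) for x in q],col,1,cv2.LINE_AA)
    line((15,-105,6),(15,105,6),(0,255,0));line((15,-105,0),(15,105,0),(0,160,0));line((15,-105,6),(-85,-105,6),(0,255,0));line((15,105,6),(-85,105,6),(0,255,0))
    line((-22,-59,150),(-22,59,150),(255,255,0));line((-22,-59,150),(-22,-59,6),(255,255,0));line((-22,59,150),(-22,59,6),(255,255,0))
    for y0,y1 in((-42.5,-17.5),(17.5,42.5)):
        for x in(-7.5,7.5): line((x,y0,35),(x,y1,35),(0,0,255))
        line((0,y0,42.5),(0,y1,42.5),(255,0,255))
        for y in(y0,y1):line((-7.5,y,35),(7.5,y,35),(0,0,255));line((0,y,27.5),(0,y,42.5),(0,0,255))
    u=proj(c,pf.fwd(b,[[-5,0,35]]))[0]
    y,x=int(u[1]-h/2)*f,int(u[0]-w/2)*f
    cv2.imwrite(f"pics/z0_{n}.png",im[y:y+h*f,x:x+w*f])
E
python3 z0.py
```

```text
(no output)
```

View pics/z0_top.png

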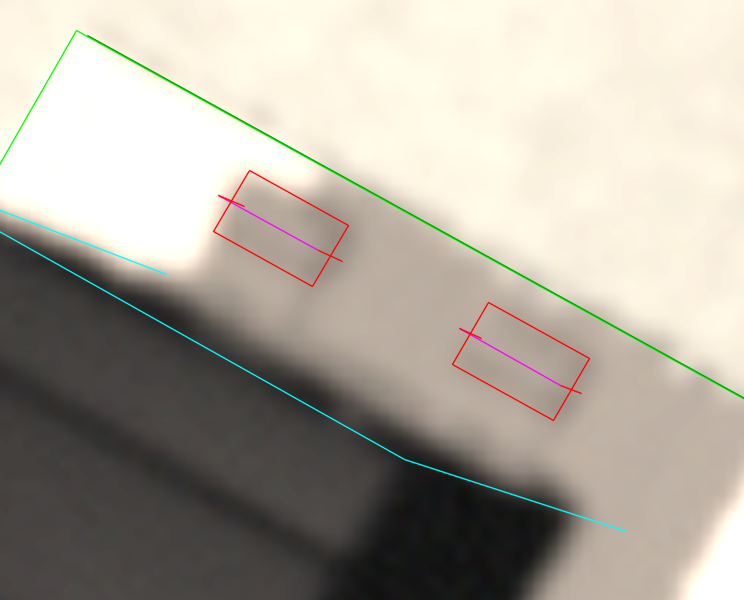

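View pics/z0_scene.png

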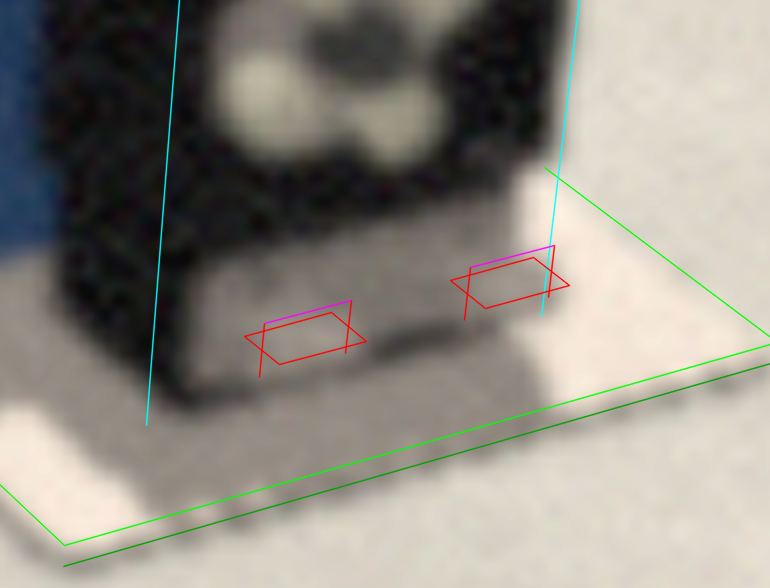

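The edge checks don't settle the front-back position to better than a few mm. I'll measure it by touch instead: withdraw straight out the front, step 27 mm sideways, and touch the pump knuckle barrel-to-barrel. Contact there means the two axes are 15 mm apart.

```bash
cat > ft.py <<'E'
from rig import env
import numpy as np
import pumpfit as pf
s=env.get_state();PX=np.load("pump.npy");b=PX[0].copy();b[3]=0
R=np.array(s["tcp_rot"]);print(round(s["time"],2),"pumpframe",pf.inv(b,np.array(s["ee_pos"])[None])[0].round(2),"F tool",(R.T@s["wrist_force"]).round(2),"T tool",(R.T@s["torque"]).round(3),"R",R[2].round(4),round(s["opening"],1))
E
python3 ft.py
python3 -m jog '{"linear":[[0,0.004,0],[0,0.008,0],[0,0.009,0],[0,0.005,0],[0,0,0.009],[0,0,0.012],[0,0,0.006],[0,0,0],[0,0,0]],"roll":[0,0,0,0,0,0,0,0,0]}' 0.0;python3 ft.py
python3 -m jog '{"linear":[[0,-0.005,0],[0,-0.002,0],[0,0,0]],"roll":[0,0,0]}' 0.0;python3 ft.py
```

```text
14.82 pumpframe [  0.82  -0.25 168.5 ] F tool [3.03 0.7  0.45] T tool [0.061 0.042 0.02 ] R [-1. -0.  0.] 13.1
time: 15.95
ee_pos: [597.2, 192.8, 168.7]
tcp_rot: [[0.001, 0.886, -0.463], [0.0, -0.463, -0.886], [-1.0, 0.0, -0.001]]
wrist_force: [-0.1, 0.0, -4.0]
opening: 12.9
15.95 pumpframe [ 26.92 -27.02 168.73] F tool [ 3.97 -0.06  0.  ] T tool [-0.029 -0.001 -0.014] R [-1.e+00  3.e-04 -6.e-04] 12.9
time: 16.32
ee_pos: [590.6, 196.3, 168.5]
tcp_rot: [[-0.0, 0.887, -0.462], [-0.0, -0.462, -0.887], [-1.0, -0.0, 0.0]]
wrist_force: [-0.2, -0.4, -3.9]
opening: 13.4
16.32 pumpframe [ 19.47 -27.01 168.49] F tool [3.93 0.02 0.48] T tool [-0.008 -0.065 -0.007] R [-1.e+00 -1.e-04  1.e-04] 13.4
```

```bash
python3 -m jog '{"linear":[[0,-0.0015,0],[0,0,0]],"roll":[0,0]}' 0.0|head -1;python3 ft.py
python3 -m jog '{"linear":[[0,-0.0007,0],[0,0,0]],"roll":[0,0]}' 0.0|head -1;python3 ft.py
```

```text
time: 16.58
16.57 pumpframe [ 18.25 -27.16 168.47] F tool [ 3.23 -0.2   0.9 ] T tool [-0.024 -0.003  0.082] R [-1.e+00 -1.e-04  1.e-04] 13.6
time: 16.82
16.82 pumpframe [ 17.66 -27.23 168.48] F tool [ 2.54 -1.13  0.35] T tool [0.048 0.018 0.025] R [-1.e+00 -1.e-04  1.e-04] 13.2
```

```bash
python3 -m jog '{"linear":[[0,-0.0007,0],[0,0,0]],"roll":[0,0]}' 0.0|head -1;python3 ft.py
```

```text
time: 17.08
17.07 pumpframe [ 16.96 -27.22 168.51] F tool [3.47 0.28 0.22] T tool [ 0.044  0.042 -0.026] R [-1. -0.  0.] 13.1
```

```bash
python3 -m jog '{"linear":[[0,-0.0006,0],[0,0,0]],"roll":[0,0]}' 0.0|head -1;python3 ft.py
```

```text
time: 17.32
17.32 pumpframe [ 16.33 -27.21 168.5 ] F tool [ 2.99 -0.08 -0.14] T tool [ 0.     0.028 -0.022] R [-1. -0. -0.] 13.4
```

```bash
python3 -m jog '{"linear":[[0,-0.0006,0],[0,0,0]],"roll":[0,0]}' 0.0|head -1;python3 ft.py
```

```text
time: 17.58
17.57 pumpframe [ 15.69 -27.21 168.5 ] F tool [2.58 0.48 0.47] T tool [-0.021 -0.001 -0.008] R [-1.e+00 -1.e-04  1.e-04] 13.4
```

```bash
python3 -m jog '{"linear":[[0,-0.0006,0],[0,0,0]],"roll":[0,0]}' 0.0|head -1;python3 ft.py
```

```text
time: 17.82
17.82 pumpframe [ 15.35 -27.17 168.54] F tool [3.59 0.86 0.35] T tool [ 0.02  -0.064  0.178] R [-1.e+00  4.e-04 -1.e-04] 13.3
```

```bash
python3 -m jog '{"linear":[[0,-0.0004,0],[0,0,0]],"roll":[0,0]}' 0.0|head -1;python3 ft.py
```

```text
time: 18.08
18.07 pumpframe [ 15.14 -27.16 168.56] F tool [4.78 1.71 0.18] T tool [0.053 0.003 0.425] R [-1.e+00  7.e-04 -1.e-04] 13.3
```

```bash
python3 -m jog '{"linear":[[0,0.004,0],[0,0.006,0],[0,0,-0.009],[0,0,-0.012],[0,0,-0.006],[0,0,0],[0,0,0]],"roll":[0,0,0,0,0,0,0]}' 0.0|head -1;python3 ft.py
```

```text
time: 18.95
18.95 pumpframe [ 24.43  -0.32 168.35] F tool [ 3.18  0.79 -0.75] T tool [-0.016  0.     0.024] R [-1.e+00 -3.e-04  6.e-04] 13.2
```

```bash
python3 -m jog '{"linear":[[0,-0.004,0],[0,-0.006,0],[0,-0.006,0],[0,-0.005,0],[0,-0.003,0],[0,0,0],[0,0,0]],"roll":[0,0,0,0,0,0,0]}' 0.0|head -1;python3 ft.py
```

```text
time: 19.82
19.82 pumpframe [ 8.9000e-01 -1.5000e-01  1.6854e+02] F tool [2.94 0.42 0.35] T tool [-0.016 -0.032  0.044] R [-1.e+00  3.e-04 -1.e-04] 12.9
```

```bash
python3 -m jog '{"linear":[[0,-0.0004,-0.001],[0,0,0]],"roll":[0,0]}' 0.0|head -1;python3 ft.py
```

```text
time: 20.08
20.07 pumpframe [  0.46   0.88 168.47] F tool [ 2.98 -0.   -0.29] T tool [-0.021  0.003  0.024] R [-1.e+00  1.e-04 -1.e-04] 13.2
```

```bash
python3 -m jog '{"linear":[[0,0,-0.0006],[0,0,0]],"roll":[0,0]}' 0.0|head -1;python3 ft.py
```

```text
time: 20.32
20.32 pumpframe [  0.36   1.39 168.47] F tool [ 2.89 -0.71  0.02] T tool [-0.004  0.011  0.007] R [-1.e+00 -0.e+00  1.e-04] 12.9
```

```bash
python3 -m jog '{"linear":[[0,0,-0.0006],[0,0,0]],"roll":[0,0]}' 0.0|head -1;python3 ft.py
```

```text
time: 20.58
20.57 pumpframe [  0.32   1.72 168.48] F tool [1.63 0.09 0.81] T tool [-0.002 -0.226  0.113] R [-1.e+00 -0.e+00  6.e-04] 13.2
```

```bash
python3 -m jog '{"linear":[[0,0.0001,0.0015],[0,0,0.0014],[0,0,0],[0,0,0],[0,0,0],[0,0,0]],"roll":[0,0,0,0,0,0]}' 0.0|head -1;python3 ft.py
python3 snap.py 8; python3 ov.py 8 133.4;python3 ft.py
```

```text
time: 21.32
21.32 pumpframe [  0.43  -0.89 168.5 ] F tool [ 4.12 -0.12  0.31] T tool [ 0.007  0.07  -0.046] R [-1. -0. -0.] 13.2
21.425 [585.86 228.27 168.49] [[-0.0, 0.8865, -0.4628], [0.0, -0.4628, -0.8865], [-1.0, -0.0, 0.0]] [-0.36  0.65 -1.99] 12.963258526231392
21.43 pumpframe [  0.42  -0.91 168.49] F tool [ 1.99 -0.62 -0.42] T tool [ 0.062 -0.009  0.015] R [-1. -0.  0.] 13.0
```

View pics/raw8_scene.png

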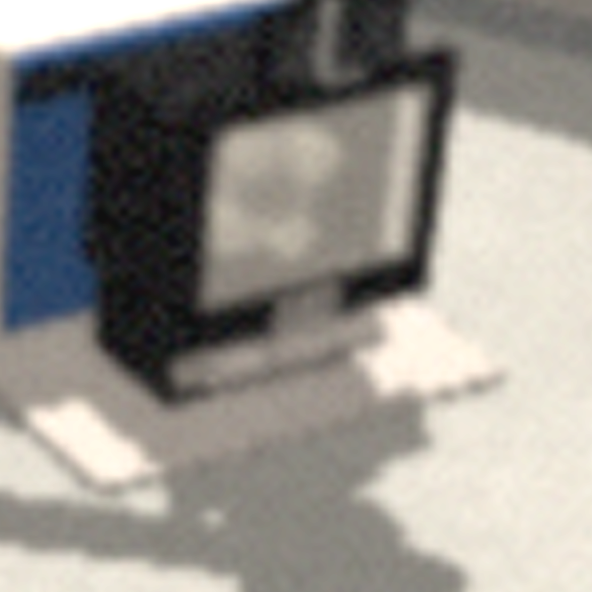

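View pics/top8.png

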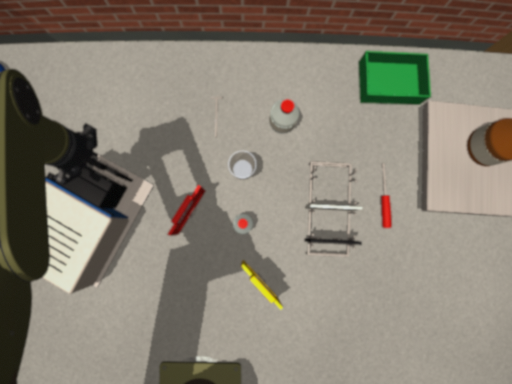

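```bash
python3 -c "
from rig import job
print(job.sign_off())"; python3 ft.py
```

```text
the job is handed in; nothing more can be done
None
the job is handed in; nothing more can be done
```

The guard is held upright in front of the pump head, gripped by its tab, with its knuckle between the pump's two. I handed the job in at about 21.5 s. It gave no verdict, and the state could no longer be read afterwards.

I lifted the black framed guard from the rack's far place, carried it over the red look-alike, and lowered it into the hinge gap. I then set the position by light touch:
- **Height:** the frame met the knuckle tops at TCP height 162.4–162.5 mm. The final height is 168.5 mm, the stated 6 mm above contact.
- **Front-back:** barrel-to-barrel contact put the pump axis at 0.5 mm in my pump frame. The TCP reads 0.4 mm there.
- **Along the axis:** I touched the +y side only and then backed off 2.5 mm, half the 5 mm total play. I did not touch the other side.

**Last checks:**
- The wrist carries only about 2–4 N, roughly the guard's weight, with sideways force and torque at noise level.
- The tool is vertical, its yaw is within about 0.5 degrees of the pump's, and the opening is 13 mm on the tab.
- The last top picture shows nothing else moved.

**Disagreements:** image-edge checks of the pump and guard differed from the depth fits by several mm. The top-camera fit of the guard failed once the gripper hid it. I went by touch, which agreed with the depth fits to about 1 mm.

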